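# Click the desk lamp's dimmer dial to the reading level and confirm

### The job

Set the desk lamp's dimmer: turn its click dial the short way, click by click, until the white pointer line rests at the large orange dot, and let it go there; then push the dial straight down by its cap, gently (never more than 18 N on it then, any squeeze included), until it gives by 3 mm or so, to store the level, and let it spring up again. Do not push it in before it is at the orange dot, keep the force on the dial below 30 N at all times, both fingers added up (so grip it with about 12 N at most), and leave the mug, plant and phone where they are.

Things in the scene. Friction and masses are not known exactly. Their poses are not given: they have to be found in the camera images.
- dimmer: Cream dimmer box, 130 x 130 mm and 45 mm high, fixed on the desk at any place and yaw. Origin: centre of its underside, on the desk; z up. The dial's axis is vertical through the origin. The dial is a black pointer skirt with a silver ribbed finger cap above it. Around it 13 dots lie on the box, one per click stop, 36 mm from the axis: twelve small black ones and a large orange one.
- orange_dot: The large orange dot (12 mm across) on top of the box, 36 mm from the dial axis, centre 45 mm above the desk. It lies 3 to 6 click stops from where the pointer starts, clockwise or anticlockwise. When the pointer is at it, the pointer end is 6 mm from its centre in plan (must be below 7.5 mm; at the next stop it would be 13 mm).
- skirt (a point): Point on the dial axis, fixed to the box, level with the top of the black skirt (60 mm diameter, 4 mm thick, top 54 mm above the desk). Skirt and pointer are fixed to the spindle, which has a click stop every 20 degrees (0.349 rad): it takes up to about 0.12 N m to leave a stop; past half way it snaps to the next by itself. Let go, it rests at a stop. End stops lie beyond the outermost dots.
- cap_zone (a point): Point on the dial axis, fixed to the box, 69 mm above the desk, within the cap: 40 mm diameter, 20 mm tall, pushed on to no fixed depth (underside 56 to 66 mm, top 76 to 86 mm up; it stays there). It has about 17 degrees (0.30 rad) of free play on the spindle: it turns nearly freely up to that much before it drives the pointer. Where in the play it starts is unknown.
- pointer (a point): Outer end of the white pointer line on the black skirt: 30 mm from the dial axis, 54 mm above the desk. It turns with the spindle, not with the loose cap. At the start it points along the box's own +x, which is a click stop.
- dial_press (a joint): How far the whole dial is pushed down: 0 up, 0.004 m bottomed. A spring holds it up: 3 N to start it moving, 7 N at the bottom; below that is a hard stop. The level is stored at 2.5 mm or more.
- mug: White mug, 80 mm diameter, 95 mm tall, handle at its own +y; origin at the centre of its underside. Leave alone.
- plant: Plant in a terracotta pot, 90 mm diameter, about 130 mm tall with leaves; origin at the centre of its underside. Leave alone.
- phone: Black phone lying flat, 150 x 72 x 9 mm, long side along its own x; origin at the centre of its underside. Leave alone.
Things that resemble listed ones, but are neither listed nor needed, are in the scene too. Of the things like the dimmer, leave any that is red or turquoise; of the rest the smaller one is meant.

How it is judged:
By the outcome, as a careful person would: the job done as asked, in the order asked, and still so for the second after the job is handed in, with the robot touching nothing.
It also fails if it takes over 61 s, if anything falls off the work surface, if the arm or the gripper's body presses on something with over 40 N, if the wrist force passes 120 N, or if a joint passes its speed limit or range.

### The arm

A 6-joint arm with a two-finger parallel gripper is mounted at the origin on the work surface. World frame = base frame: x ahead of the robot, y to its left, z up, the work surface at z = 0. Lengths are in m, angles in rad, forces in N, time in s.
With the tool pointing down it reaches from about 0.35 to 1 m from the base axis. Payload 7.1 kg.
Tool frame: the origin (TCP) lies between the finger pads; the fingertips stand 22 mm ahead of it and the grasp point (between the pads) lies 3 mm ahead of it; z points along the fingers, y is the line along which they close (so a half turn about z gives the same grasp; the last joint's range is limited). The gripper opens to 85 mm and grips with 20 to 120 N. Pads are 22 mm wide; open, the fingers measure 114 mm over their backs; the gripper's body (76 mm by 85 mm) begins 54 mm behind the grasp point. The pads swing forward as they close: fully open they stand 13 mm farther back than shut.
Start: joints at [-1.157, 0.423, 1.63, -0, 1.089, -0.019], TCP at [0.262, -0.567, 0.253] pointing down, gripper open.
Joint ranges: [-3, 3], [-0.9, 2.11], [0.09, 2.58], [-1.31, 4.45], [0.11, 2.69], [-2.54, 2.54]. Speed limits (rad/s): [2.39, 2.39, 3.01, 3.14, 3.14, 3.14].

### API

Orientations are given as a rotation vector (axis times angle).
In Python, from rig import manip gives the robot as it stands. The module is installed in compiled form; this text tells all that it offers. Calls block until the motion is done:
- manip.move_to(position, orientation): joint-space move of the TCP to a pose.
- manip.servo_line(position, orientation=None, rate=0.15): straight line of the TCP; orientation=None keeps the orientation; rate is the mean speed in m/s.
- manip.set_joints(angles): joint-space move.
- manip.command_gripper(opening, f_grip=None): finger opening in m; f_grip is the grip in N (None keeps the last); returns when the fingers have stopped.
- manip.hold(seconds).
- manip.solve_ik(position, orientation): joint angles nearest the present ones, or None.
- manip.camera(name): name is "scene" or "top"; returns a dict with "image" (400x640x3 uint8, red, green, blue), "fx", "fy", "cx", "cy" (pixels), "cam_to_world" (4x4, takes a point from camera to world coordinates). Camera axes: x right, y down, z forward; pixel columns grow to the right and rows downward; lengths in m; the calibration is good to about 2 mm. A picture is of the moment at which its call begins. There is no depth.
A pose or a line that the arm cannot do raises manip.IKError and nothing moves.
- manip.sign_off(): hands the job in; it is judged then, once.
Readings, each from a call of its own:
- manip.get_time(): time.
- manip.get_joint_positions(): joint angles.
- manip.get_joint_vel(): joint speeds.
- manip.get_tau(): joint torques, N m.
- manip.get_position(): TCP position.
- manip.get_ee_rot(): TCP orientation.
- manip.get_contact_force(): force on the tool from outside, world axes, zero at the start.
- manip.get_torque(): the same for the moment, N m.
- manip.get_width(): finger opening in m.
- manip.get_grip_force(): force on a finger pad.
Only numpy, scipy, OpenCV 4.12 (cv2) and the standard library are available. Lean on these libraries where they do the work, as an engineer would, in place of code of your own. Each camera call takes 0.05 s, during which the arm holds its last target. There are 200 camera calls.

## Working session

There is one attempt and no reset: what is moved stays moved. The work goes in short steps, each a Python script; the robot and the scene stay as the last script left them, time stands still between calls to the robot, and variables do not carry over. Pictures are saved under pics/ and viewed, at most 10 in all, crops included, and the job is handed in when it is done.

```bash
mkdir -p pics; python3 - <<'E'
from rig import manip
import cv2,numpy as np,pickle
for n in("scene","top"):
    c=manip.camera(n); pickle.dump(c,open(f"pics/{n}0.pkl","wb"))
    cv2.imwrite(f"pics/{n}0.png",c["image"][:,:,::-1]); print(n,c["fx"],c["cx"],c["cy"],np.round(c["cam_to_world"],3).tolist())
print(manip.get_time(),manip.get_ee_rot(),manip.get_width())
E
```

```text
scene 417.28943075249265 325.21991939207453 201.3204169919136 [[-0.885, 0.261, -0.386, 0.929], [0.466, 0.471, -0.749, 0.794], [-0.014, -0.842, -0.539, 0.65], [0.0, 0.0, 0.0, 1.0]]
top 430.13565248374385 317.3413182883163 193.67118961753158 [[-0.007, -0.998, 0.067, 0.431], [-1.0, 0.007, -0.009, 0.012], [0.009, -0.067, -0.998, 0.965], [0.0, 0.0, 0.0, 1.0]]
0.1 [-3.06699628e+00 -6.74270897e-01  3.92098391e-04] 0.08521333750820242
```

View pics/top0.png

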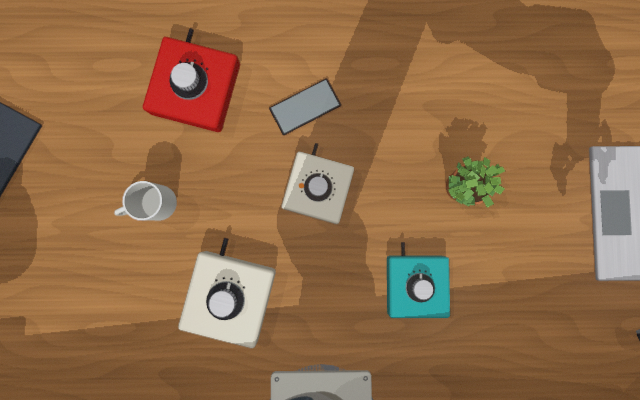

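View pics/scene0.png

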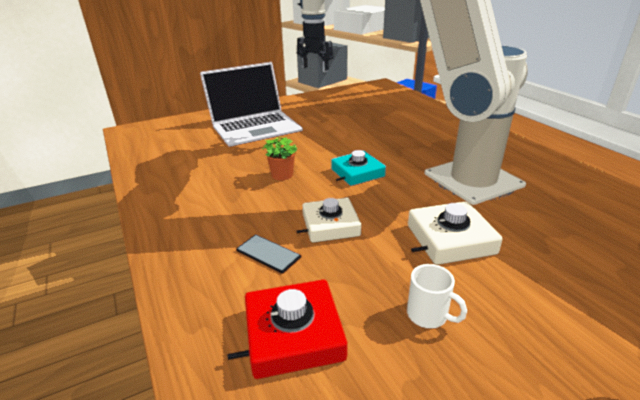

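The target is the smaller cream box: dial at about (318,187) in the top view and (330,207) in the scene view, with the orange dot at about (301,186) in the top view. Phone, mug and plant are well apart from it. Next I'll enlarge both views.

```bash
cat > h.py <<'E'
import numpy as np,cv2,pickle
def proj(c,P):
    T=np.linalg.inv(c["cam_to_world"]);p=T[:3,:3]@np.asarray(P,float)+T[:3,3]
    return np.array([c["fx"]*p[0]/p[2]+c["cx"],c["fy"]*p[1]/p[2]+c["cy"]])
def ray(c,u,v,z):
    M=c["cam_to_world"];d=M[:3,:3]@[(u-c["cx"])/c["fx"],(v-c["cy"])/c["fy"],1]
    return M[:3,3]+d*(z-M[2,3])/d[2]
E
python3 - <<'E'
from h import *
c=pickle.load(open("pics/top0.pkl","rb"));s=pickle.load(open("pics/scene0.pkl","rb"))
a=cv2.resize(c["image"][145:230,275:360],(400,400),interpolation=cv2.INTER_CUBIC)
b=cv2.resize(s["image"][190:245,295:365],(400,314),interpolation=cv2.INTER_CUBIC)
o=np.zeros((400,800,3),np.uint8);o[:,:400]=a;o[:314,400:]=b
cv2.imwrite("pics/crop0.png",o[:,:,::-1])
im=c["image"].astype(int);hsv=cv2.cvtColor(c["image"],cv2.COLOR_RGB2HSV)
m=np.zeros(im.shape[:2],np.uint8);sub=(slice(145,230),slice(275,360))
# box: low-saturation bright vs wood
m[sub]=((hsv[sub][...,1]<75)&(hsv[sub][...,2]>120))
cs=cv2.findContours(m,cv2.RETR_EXTERNAL,cv2.CHAIN_APPROX_NONE)[0];k=max(cs,key=cv2.contourArea)
print("box",cv2.minAreaRect(k))
h=hsv[176:200,294:308]; mo=((h[...,1]>150)&(h[...,0]<20)); ys,xs=np.nonzero(mo); w=h[...,1][mo]
ou,ov=294+xs.mean(),176+ys.mean();print("orange px",ou,ov,len(xs),ray(c,ou,ov,.045))
md=np.zeros_like(m);md[165:210,298:340]=(hsv[165:210,298:340,2]<70)
k=max(cv2.findContours(md,cv2.RETR_EXTERNAL,cv2.CHAIN_APPROX_NONE)[0],key=cv2.contourArea);e=cv2.fitEllipse(k);print("skirt",e,ray(c,*e[0],.053))
E
```

```text
box ((317.660400390625, 187.18865966796875), (60.163917541503906, 59.889198303222656), 15.945395469665527)
orange px 301.0 185.21052631578948 19 [0.51159642 0.03873529 0.045     ]
skirt ((317.44952392578125, 186.6721649169922), (24.419462203979492, 24.853649139404297), 4.147273063659668) [0.50755563 0.00354785 0.053     ]
```

View pics/crop0.png

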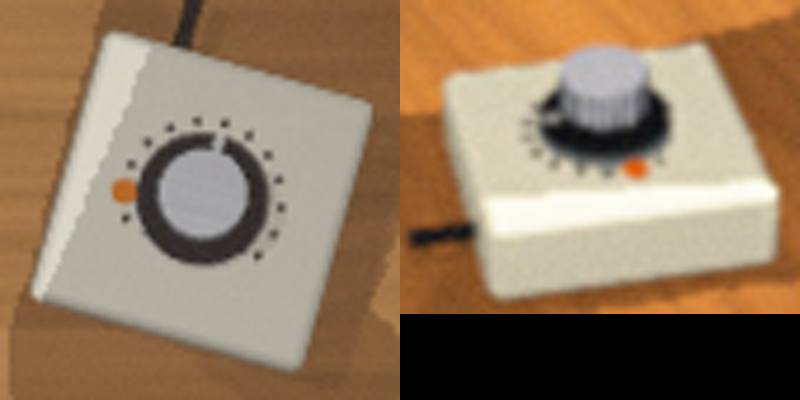

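The pointer is at crop (222,143), about −17° yaw. The orange dot is at crop (125,190), five dots anticlockwise, so the turn is +100°. Next I need the cap's height and centre from both views, then the hover.

```bash
cat >> h.py <<'E'
from scipy.spatial.transform import Rotation as Ro
def ori(psi):
    s,c=np.sin(psi),np.cos(psi)
    return Ro.from_matrix(np.array([[-s,c,0],[c,s,0],[0,0,-1]])).as_rotvec()
E
python3 - <<'E'
from h import *
from scipy.optimize import least_squares
C={n:pickle.load(open(f"pics/{n}0.pkl","rb")) for n in("top","scene")}
box={"top":(172,202,303,333),"scene":(196,218,318,344)}
for n,c in C.items():
    r0,r1,c0,c1=box[n];p=c["image"][r0:r1,c0:c1].astype(int)
    m=((p[...,2]-p[...,0]>0)&(p.max(2)>90)).astype(np.uint8)
    k=max(cv2.findContours(m,cv2.RETR_EXTERNAL,cv2.CHAIN_APPROX_NONE)[0],key=cv2.contourArea)
    e=cv2.fitEllipse(k);x,y,w,h=cv2.boundingRect(k)
    print(n,"ell",e[0][0]+c0,e[0][1]+r0,e[1],"bbox",x+c0,y+r0,w,h,cv2.contourArea(k))
t=C["top"];s=C["scene"]
X=ray(t,317.45,186.67,.053)
for z in (.076,.079,.082,.086):
    P=[X[0],X[1],z]
    ring=np.array([proj(s,[X[0]+.02*np.cos(a),X[1]+.02*np.sin(a),z]) for a in np.linspace(0,6.28,60)])
    rb=np.array([proj(s,[X[0]+.02*np.cos(a),X[1]+.02*np.sin(a),z-.02]) for a in np.linspace(0,6.28,60)])
    print(z,"top c",proj(t,P),"scene c",proj(s,P),"ring v",ring[:,1].min(),"u",ring[:,0].min(),ring[:,0].max(),"bot",rb[:,1].max())
print("orange scene",proj(s,[*ray(t,301,185.21,.045)[:2],.045]))
hs=cv2.cvtColor(s["image"],cv2.COLOR_RGB2HSV)[214:226,330:345];m=(hs[...,1]>170)&(hs[...,0]<14);ys,xs=np.nonzero(m);print(330+xs.mean(),214+ys.mean(),len(xs))
E
```

```text
top ell 317.52369499206543 185.67505073547363 (17.40782356262207, 17.623533248901367) bbox 309 177 19 19 236.0
scene ell 330.16036224365234 205.48156070709229 (13.052950859069824, 14.367311477661133) bbox 323 199 15 14 143.5
0.076 top c [317.54898386 185.74406244] scene c [330.44191804 201.87928971] ring v 197.71541285801527 u 322.60853216161786 338.2864160561349 bot 212.77945556136387
0.079 top c [317.56227161 185.61976309] scene c [330.43358822 200.8873915 ] ring v 196.73276479662147 u 322.5882721001902 338.290018672592 bot 211.7985321284179
0.082 top c [317.57564916 185.49462373] scene c [330.42523302 199.89247116] ring v 195.74716960696253 u 322.567950264517 338.29363226638867 bot 210.81460280950984
0.086 top c [317.59362716 185.3264498 ] scene c [330.41405307 198.56118571] ring v 194.42843530399645 u 322.5407579010295 338.298467554207 bot 209.4979972989315
orange scene [335.74646214 219.22876494]
335.6666666666667 219.11111111111111 9
```

```bash
python3 - <<'E'
from rig import manip
from h import *
X=np.array([.5076,.0035]);o=ori(np.radians(-62))
manip.move_to([*X,.19],o)
manip.command_gripper(.07,12)
manip.servo_line([*X,.081],rate=.1)
print("t",manip.get_time(),manip.get_position(),manip.get_joint_positions().round(3) if hasattr(manip.get_joint_positions(),'round') else manip.get_joint_positions(),manip.get_contact_force(),manip.get_torque())
for w in (.048,.045,.043,.042,.0415,.041,.0405,.040,.0395,.039):
    manip.command_gripper(w,12)
    f=np.array(manip.get_contact_force());g=manip.get_grip_force()
    print(w,round(manip.get_width(),5),np.round(g,2),f.round(2),round(manip.get_time(),2))
    if np.max(g)>6 or np.linalg.norm(f[:2])>4: break
E
```

```text
t 3.8833 [0.50804927 0.00350255 0.08153287] [-0.017  0.53   1.982  0.     0.628  1.066] [-0.09326052  0.03660036 -0.27117432] [-0.0487396  -0.01856646 -0.04548852]
0.048 0.04818 0.0 [0.52 0.06 0.84] 4.22
0.045 0.04516 0.0 [0.45 0.59 0.02] 4.44
0.043 0.04288 0.0 [ 0.18  0.58 -0.32] 4.66
0.042 0.04199 0.0 [-0.57 -0.2  -0.16] 4.88
0.0415 0.04169 0.0 [ 0.02 -0.17 -0.35] 5.09
0.041 0.04113 0.0 [0.47 0.52 0.77] 5.31
0.0405 0.04059 0.12 [ 0.51 -0.11  0.29] 5.53
0.04 0.04008 0.44 [-0.59  0.71  1.15] 5.74
0.0395 0.03981 7.11 [-2.09  1.5   2.41] 5.96
```

```bash
python3 - <<'E'
from rig import manip
from h import *
manip.command_gripper(.0393,12);print(manip.get_grip_force())
q0=np.array(manip.get_joint_positions(),float)
for d in range(4,61,4):
    q=q0.copy();q[5]-=np.radians(d);manip.set_joints(q)
    M=np.array(manip.get_torque());f=np.array(manip.get_contact_force());g=manip.get_grip_force()
    print(d,"M",M.round(3),"f",f.round(1),"g",np.round(g,1),round(manip.get_time(),2))
    if np.max(g)>12.5 or np.linalg.norm(f[:2])>9: print("stop");break
for n in("scene","top"):
    c=manip.camera(n);pickle.dump(c,open(f"pics/{n}1.pkl","wb"))
a=pickle.load(open("pics/scene1.pkl","rb"))["image"][180:250,290:370];b=pickle.load(open("pics/top1.pkl","rb"))["image"][150:220,278:358]
cv2.imwrite("pics/m1.png",np.hstack([cv2.resize(x,(400,350),interpolation=cv2.INTER_CUBIC) for x in(a,b)])[:,:,::-1])
E
```

```text
10.487021505832672
4 M [0.164 0.107 0.031] f [-0.8  1.4  2.5] g 10.5 6.42
8 M [0.102 0.076 0.036] f [0.1 0.7 2.6] g 10.5 6.67
12 M [ 0.067  0.107 -0.12 ] f [-0.2 -0.8  2.3] g 10.5 6.92
16 M [ 0.016  0.066 -0.122] f [-0.2 -0.1  1.4] g 10.5 7.17
20 M [-0.081 -0.068  0.016] f [-0.5 -0.6  1.5] g 10.5 7.42
24 M [-0.157 -0.172 -0.031] f [ 1.4 -0.5  1.4] g 10.5 7.67
28 M [-0.151 -0.235  0.019] f [ 1.2 -0.7  1.7] g 10.5 7.92
32 M [-0.275 -0.31  -0.144] f [ 1.2 -0.9  0.8] g 10.4 8.18
36 M [-0.218 -0.404 -0.095] f [ 1.4 -1.3  1. ] g 10.4 8.43
40 M [-0.286 -0.49   0.041] f [ 2.1 -1.   0.3] g 10.4 8.68
44 M [-0.314 -0.641  0.011] f [ 2.5 -1.7 -0.2] g 10.4 8.93
48 M [-0.271 -0.76  -0.068] f [ 3.9 -1.  -0.1] g 10.4 9.18
52 M [-0.282 -0.858 -0.125] f [ 2.9 -1.  -0.6] g 10.4 9.43
56 M [-0.223 -0.983 -0.059] f [ 4.6 -2.  -0.9] g 10.4 9.68
60 M [-0.221 -0.91   0.03 ] f [ 4.1 -0.9  0.6] g 10.5 9.93
```

View pics/m1.png

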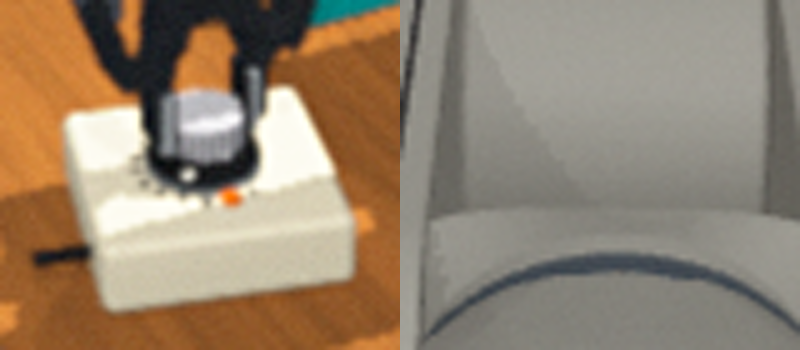

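The scene view shows the pointer's white end at crop (188,174), three stops along. The orange dot is at crop (231,197). The torque log agrees, with snaps at 18°, 38° and 57°. Continuing to about 104°.

```bash
python3 - <<'E'
from rig import manip
from h import *
p=np.array(manip.get_position());manip.servo_line(p+[.0005,-.0001,0])
print(np.array(manip.get_contact_force()).round(1),manip.get_grip_force(),manip.get_time())
q0=np.array(manip.get_joint_positions(),float)
for d in range(4,45,4):
    q=q0.copy();q[5]-=np.radians(d);manip.set_joints(q)
    M=np.array(manip.get_torque());f=np.array(manip.get_contact_force());g=manip.get_grip_force()
    print(60+d,"M",M.round(3),"f",f.round(1),"g",np.round(g,1),round(manip.get_time(),2))
    if np.max(g)>12.5 or np.linalg.norm(f[:2])>9: print("stop");break
c=manip.camera("scene");pickle.dump(c,open("pics/scene2.pkl","wb"))
cv2.imwrite("pics/m2.png",cv2.resize(c["image"][180:250,290:370],(640,560),interpolation=cv2.INTER_CUBIC)[:,:,::-1])
for k in range(3,7):
    a=np.radians(-16.5+20*k);print(k,(proj(c,[.5076+.03*np.cos(a),.0035+.03*np.sin(a),.054])-[290,180])*8)
E
```

```text
[ 3.9 -0.3  1. ] 10.569477528333664 10.275
64 M [-0.096 -0.861 -0.008] f [ 3.4 -1.5  0.8] g 10.6 10.53
68 M [-0.054 -0.894 -0.005] f [ 4.3 -0.6  0.1] g 10.6 10.78
72 M [-0.041 -0.828 -0.111] f [4.9 0.9 0.2] g 10.5 11.03
76 M [ 0.049 -0.925 -0.032] f [4.4 0.2 0.3] g 10.5 11.28
80 M [ 0.1   -0.947  0.001] f [ 4.6  0.9 -0.2] g 10.5 11.53
84 M [ 0.271 -1.019  0.01 ] f [4.3 0.3 0.3] g 10.5 11.78
88 M [ 0.251 -1.111  0.018] f [ 4.7  0.2 -1.4] g 10.5 12.03
92 M [ 0.326 -1.016 -0.112] f [5.1 1.5 0.3] g 10.6 12.28
96 M [ 0.374 -1.027 -0.102] f [4.5 1.  0.1] g 10.6 12.53
100 M [ 0.457 -1.014  0.029] f [5.5 1.3 0.3] g 10.6 12.78
104 M [ 0.473 -1.007  0.007] f [5.1 2.3 0.2] g 10.6 13.03
3 [294.20489794 282.78453753]
4 [326.94229532 285.26578364]
5 [359.29010259 281.23424822]
6 [387.09713056 271.23657393]
```

View pics/m2.png

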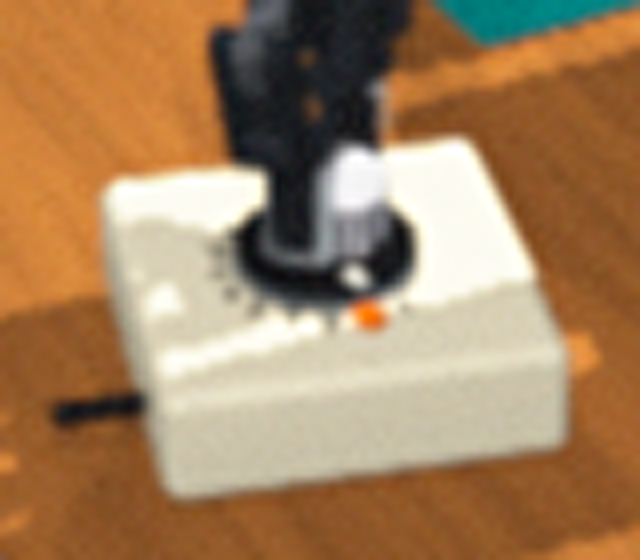

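The pointer's white mark at crop (352,275) sits next to the orange dot (368,315), matching the predicted stop 5. Releasing, checking from above, then pressing.

```bash
python3 - <<'E'
from rig import manip
from h import *
manip.command_gripper(.0405);manip.command_gripper(.065)
p=np.array(manip.get_position());manip.servo_line([*p[:2],.13],rate=.08)
manip.move_to([.40,-.22,.27],ori(0))
for n in("scene","top"):
    c=manip.camera(n);pickle.dump(c,open(f"pics/{n}3.pkl","wb"))
    cr=c["image"][180:250,290:370] if n=="scene" else c["image"][150:220,278:358]
    if n=="scene":a=cr
    else: cv2.imwrite("pics/m3.png",np.hstack([cv2.resize(x,(400,350),interpolation=cv2.INTER_CUBIC) for x in(a,cr)])[:,:,::-1])
manip.command_gripper(0.0,12)
print(p,manip.get_width(),manip.get_time())
E
```

```text
[0.50736353 0.00339868 0.08086598] 2.9785837918460745e-05 16.2417
```

View pics/m3.png

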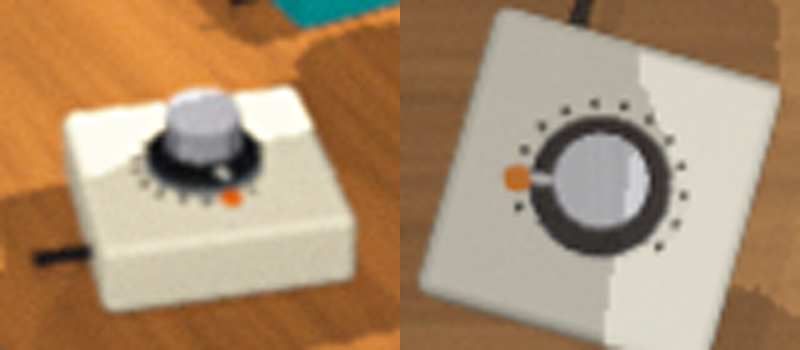

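The top view shows the pointer line at crop (540,180), aimed straight at the orange dot at (517,179). Now the press.

```bash
python3 - <<'E'
from rig import manip
from h import *
X=[.508,.0035]
manip.move_to([*X,.15],ori(0))
manip.servo_line([*X,.112],rate=.08);manip.hold(.3)
F=lambda:np.mean([manip.get_contact_force()[2] for _ in range(5)])
b=F();print("base",b);z=.112;zc=None
while z>.085:
    z-=.0005 if zc is not None or z<.104 else .001
    manip.servo_line([*X,z],rate=.02)
    f=F()-b;pz=manip.get_position()[2]
    if f>1: print(round(z,4),round(pz,5),round(f,2),round(manip.get_time(),2))
    if f>2.2 and zc is None: zc=pz
    if f>9 or (zc is not None and zc-pz>.0045) or manip.get_time()>45: break
manip.hold(.2);print("end",F()-b,manip.get_position()[2])
manip.servo_line([*X,.13],rate=.03);manip.move_to([.40,-.22,.27],ori(0))
for n in("scene","top"):
    c=manip.camera(n);cr=c["image"][180:250,290:370] if n=="scene" else c["image"][150:220,278:358]
    if n=="scene":a=cr
    else: cv2.imwrite("pics/m4.png",np.hstack([cv2.resize(x,(400,350),interpolation=cv2.INTER_CUBIC) for x in(a,cr)])[:,:,::-1])
print(manip.get_time())
E
```

```text
base -0.3792731902209284
0.11 0.10992 1.26 18.73
0.102 0.10199 1.47 20.98
0.0995 0.09969 3.62 22.23
0.099 0.09915 3.48 22.48
0.0985 0.09855 4.37 22.73
0.098 0.09804 5.06 22.98
0.0975 0.09755 6.21 23.23
0.097 0.09709 6.72 23.48
0.0965 0.09667 6.41 23.73
0.096 0.09619 7.4 23.98
0.0955 0.09573 7.21 24.23
0.095 0.09562 11.44 24.48
end 10.463688898766026 0.09561347696635601
27.2
```

View pics/m4.png

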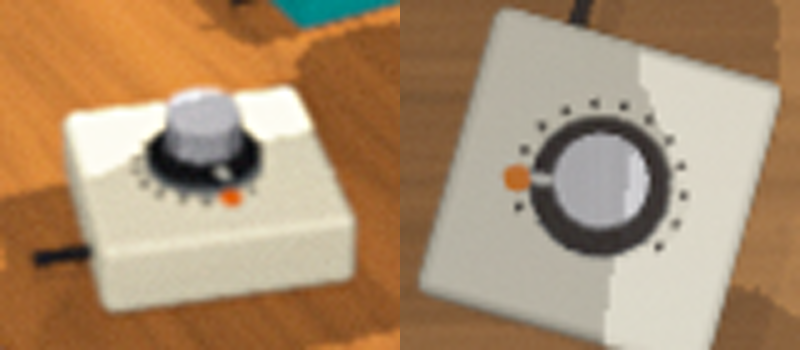

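The dial was pressed 4 mm to its stop at about 11 N and has sprung back up. The pointer is still at the orange dot (crop (540,180) against (517,179)). Handing in.

```bash
python3 -c "
from rig import manip
print(manip.sign_off())"
```

```text
the job is handed in; nothing more can be done
None
```

I turned the dimmer dial five clicks anticlockwise to the orange dot and let it go. I then pushed it down about 4 mm at 11 N or so to store the level, it sprang back up with the pointer still at the dot, and I handed the job in at about 27 s.

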